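# Change the die in the bench punch

## Task

Change the die in the bench punch: pull the lock knob out until it stays out, draw out the die that is in it and lay it flat in the empty wooden tool tray. Then slide in the die with the three bar-shaped punch heads as far as it goes and push the lock knob fully home. Leave the die with the small round heads and the other things where they are.

Things in the scene. Friction and masses are not known exactly. Their poses are not given: they have to be found in the camera images.
- punch: grey bench punch, fixed, 240 mm tall plus a hand lever at its right that stays up. Origin: on the table under the middle of the die bay; x away from the worker, y to the left along the bay. The head covers the bay (roof 56 mm up) at y = -85 to 52 mm, x = -85 to 90 mm; the loading tray at y = 52 to 225 mm is open above. Paper table in front: x = -118 to -85 mm, 32 mm high, y = -70 to 40 mm.
- bay_seat (a point): where a fully-in die has its origin, on the bay floor 12 mm above the table, axes as the punch. Dies lie with their x and y axes along these. The channel is 60 mm wide for the 55 mm dies, between rails 12 mm high with flared lips to 22 mm above the floor. A die slides straight in towards -y until its end meets the stop; its handle stays outside the head.
- tray_load (a point): where to have a die's origin when lowering it into the open tray or lifting it out: 90 mm towards +y from bay_seat, same height and axes; here the die's front end is 13 mm clear of the head.
- housing_edge (a point): lower front edge of the drive housing, which overhangs the lock knob: from here it reaches 155 mm back and 68 mm up, y = -93 to 47 mm of the punch. Reach the knob with the tool leaning back towards the worker, along the knob's axis.
- lock_knob (a joint): slide of the lock bolt: 0 = home (bolt in the die's notch), 0.030 m = fully out. A ball detent holds it at either end: about 10 N to start it, about 3 N in between, and in the last 6 mm it snaps to the end and stays. Home, it holds the die in; it cannot go home on a die that is more than about 5 mm short of fully in.
- knob_grip (a point): middle of the black round knob of the lock bolt, moving with it. Knob 33 mm across, outer end 13 mm above this point and underside 16 mm below it along its axis; the sloped face is 29 mm below when home, a steel boss on it rises 11 mm. z axis = pull-out direction, 40 degrees from vertical towards the worker: (-0.643, 0, 0.766) in the punch's frame; y = the punch's y. At home at (-79, 10, 101) mm in the punch's frame.
- round_die: die in the punch at the start, to be taken out: two big round punch heads, 21 mm across. Steel plate 55 (x) x 180 (y) x 10 mm, origin at the centre of its underside, z up, -y end in the punch. At y = -90 to -20 mm a block to z = 26 mm, heads to z = 36 mm; lock notch in the block's -x side at y = -65 to -45 mm. About 0.42 kg, balances near y = 32 mm.
- round_die_handle (a point): grip point of the round_die's handle, at (0, 52, 47) mm in the die's frame, same axes: a black upright plate 14 mm thick (x) and 66 mm long (y), from 37 mm below this point (the steel plate) to 15 mm above it. Grip it across x.
- bar_die: die to put in: three bar-shaped punch heads, 30 x 9 mm, side by side. Plate, block, notch, handle, frame and weight as the round_die; its -y end goes into the punch first. It lies flat on the table, either to the left of the tool tray or to its right.
- bar_die_handle (a point): grip point of the bar_die's handle, at (0, 52, 47) mm in the die's frame, same axes and handle as on the round_die
- tool_tray: shallow open wooden tray, empty, fixed on the table: outside 178 (x) x 285 (y) x 32 mm, inside 160 x 267 mm, floor 6 mm thick; origin at the centre of its underside. It is the same either way round.
- small_pin_die: the third die, to be left flat on the table at the other side of the tool tray: same body as the others, but with eight small round punch heads, 8 mm across, in two rows
- thread_spool: wooden spool of white thread, 47 mm across, 60 mm tall; leave it
- tape_roll: small roll of black tape lying flat, 58 mm across, 19 mm high; leave it
Not all that is in view belongs to the job. What is shaped like the round_die but blue is not meant.

How it is judged:
By the outcome, as a careful person would: the job done as asked, in the order asked, and still so for the second after the job is handed in, with the robot touching nothing.
It also fails if it takes over 61 s, if anything falls off the work surface, if the arm or the gripper's body presses on something with over 40 N, if the wrist force passes 120 N, or if a joint passes its speed limit or range.

## Robot

A 6-joint arm with a two-finger parallel gripper is mounted at the origin on the work surface; the furniture and walls round the work are solid. World frame = base frame: x ahead of the robot, y to its left, z up, the work surface at z = 0. Lengths are in m, angles in rad, forces in N, time in s.
With the tool pointing down it reaches from about 0.375 to 0.9 m from the base axis. Payload 3.1 kg.
Tool frame: the origin (TCP) lies on the front face of the gripper's body, between the roots of the fingers; the fingertips stand 70 mm ahead of it and the grasp point (between the pads) lies 51 mm ahead of it; z points along the fingers, y is the line along which they close (so a half turn about z gives the same grasp; the last joint's range is limited). The gripper opens to 87 mm and grips with 3 to 60 N. Pads are 19 mm wide; open, the fingers measure 117 mm over their backs; the gripper's body (75 mm by 190 mm) begins 51 mm behind the grasp point.
Start: joints at [1.123, 0.527, 1.433, -0, 1.181, -0.178], TCP at [0.167, 0.602, 0.292] pointing down, gripper open.
Joint ranges: [-3.08, 3.08], [-0.75, 2.2], [0.22, 2.44], [-1.43, 4.57], [0, 2.65], [-2.85, 2.85]. Speed limits (rad/s): [2.79, 2.79, 3.14, 3.14, 3.14, 3.14].

## Interface

Orientations are given as a unit quaternion [x, y, z, w].
In Python, from rig import robot, cams, ticket gives the robot as it stands. The module is installed in compiled form; this text tells all that it offers.
- The arm moves only by the shell command python3 -m crank 'ROWS' [FORCE]. ROWS is JSON, a list of rows, each a list of 7 numbers: the shift along the tool's x, y, z in cm, then the turn, a rotation vector about the tool's x, y, z in rad, then the closure, from 0 (fully open) to 1 (shut). A call has 1 to 5 rows; each row shifts and turns the commanded pose from where the row before left it, along the tool's axes as they then stand; what a row does not reach is not made up. A row lasts 1/8 s, in which the tool goes at most 62.5 mm and 10.7 degrees, less where a joint would pass 70% of its speed; a pose out of reach is approached as far as the arm can. A call is refused whole if a number of a shift passes 6.25 or a number of a turn 0.188, either way. A call with a gripper value outside its range is refused whole. The fingers move at their own pace and stop on an object; FORCE is the grip in N (left out, the last holds). Time passes only in rows, so rows that do not move let the fingers close. It gives the time, the measured TCP pose, the force, the opening and the grip force at its end, in the units of the state.
- robot.get_obs(): the state, without advancing time (a new reading comes with each control period).
- cams.camera(name): name is "scene" or "top" or "wrist"; returns the picture (480x640x3 uint8, red, green, blue); there is no depth.
- cams.camera_info(name): a dict with "intrinsics" (3x3 intrinsics, pixels), "pose" (4x4, takes a point from camera to world coordinates). Camera axes: x right, y down, z forward; pixel columns grow to the right and rows downward; lengths in m; the calibration is good to about 2 mm. A picture is of the moment at which its call begins: read the wrist's pose just before it. camera_info takes no time and is no camera call; for the wrist camera it gives the pose at the moment of the call.
- ticket.hand_in(): hands the job in; it is judged then, once.
The state is a dict: "time": time; "q": joint angles; "joint_velocities": joint speeds; "joint_torque": joint torques, N m; "position": TCP position; "tool_rot": TCP orientation; "ft_force": force on the tool from outside, world axes, zero at the start; "moment": the same for the moment, N m; "grip_width": finger opening in m; "grip_force": force on a finger pad.
Only numpy, scipy, OpenCV 4.12 (cv2) and the standard library are available. Lean on these libraries where they do the work, as an engineer would, in place of code of your own. Each camera call takes 0.05 s, during which the arm holds its last target. There are 200 camera calls.

## Working session

There is one attempt and no reset: what is moved stays moved. The work goes in short steps, Python scripts to look and compute and a shell command to move; the robot and the scene stay as the last step left them, time stands still between calls to the robot, and variables do not carry over. Pictures are saved under pics/ and viewed, at most 10 in all, crops included, and the job is handed in when it is done.

```bash
mkdir -p pics; python3 - <<'E'
from rig import robot,cams,ticket
import cv2
for n in ["scene","top"]:
    im=cams.camera(n); cv2.imwrite(f"pics/{n}0.png",im[:,:,::-1])
    i=cams.camera_info(n); print(n,i["intrinsics"],i["pose"].round(4) if hasattr(i["pose"],"round") else i["pose"])
o=robot.get_obs();print(o)
print(cams.camera_info("wrist"))
E
```

```text
scene [[584.60771567   0.         320.80193893]
 [  0.         584.60771567 243.467232  ]
 [  0.           0.           1.        ]] [[-0.0884  0.5412 -0.8362  1.5927]
 [ 0.9961  0.0509 -0.0723 -0.013 ]
 [ 0.0034 -0.8393 -0.5436  0.9158]
 [ 0.      0.      0.      1.    ]]
top [[586.11379485   0.         316.97317783]
 [  0.         586.11379485 234.33362957]
 [  0.           0.           1.        ]] [[ 0.0121 -0.988   0.1539  0.1459]
 [-0.9999 -0.0106  0.0109 -0.1348]
 [-0.0091 -0.154  -0.988   1.7447]
 [ 0.      0.      0.      1.    ]]
{'time': 0.1, 'q': array([ 1.12249662e+00,  5.28370431e-01,  1.43375343e+00, -2.19863368e-06,
        1.18141125e+00, -1.78499994e-01]), 'joint_velocities': array([-0.00040276, -0.00164647, -0.0012502 , -0.00074557, -0.00138946,
        0.00016109]), 'joint_torque': array([-7.59622581e-04, -4.40989566e+01, -1.77150410e+01,  6.34874753e-02,
        5.33131999e-02, -2.54766866e-05]), 'position': array([0.16633037, 0.60192345, 0.29137766]), 'tool_rot': array([ 1.34490601e-01,  9.90914393e-01, -9.24234619e-04, -2.98457574e-04]), 'ft_force': array([-0.22481004, -0.6068657 , -0.49627981]), 'moment': array([ 0.11122066, -0.03727146,  0.02547296]), 'grip_force': 0.0, 'grip_width': 0.08702473684129935}
{'intrinsics': array([[431.15354589,   0.        , 319.94268736],
       [  0.        , 431.15354589, 234.04256443],
       [  0.        ,   0.        ,   1.        ]]), 'pose': array([[ 0.2659426 ,  0.93157856,  0.2478627 ,  0.09929537],
       [ 0.96398679, -0.2564673 , -0.07038458,  0.61992662],
       [-0.00200009,  0.25765463, -0.96623501,  0.38250303],
       [ 0.        ,  0.        ,  0.        ,  1.        ]])}
```

View pics/scene0.png

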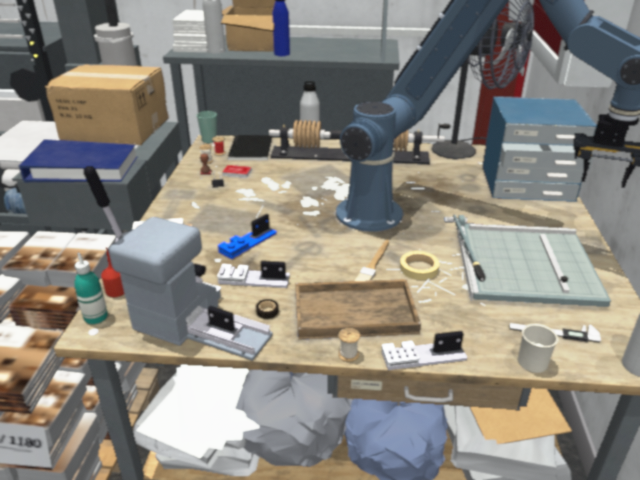

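View pics/top0.png

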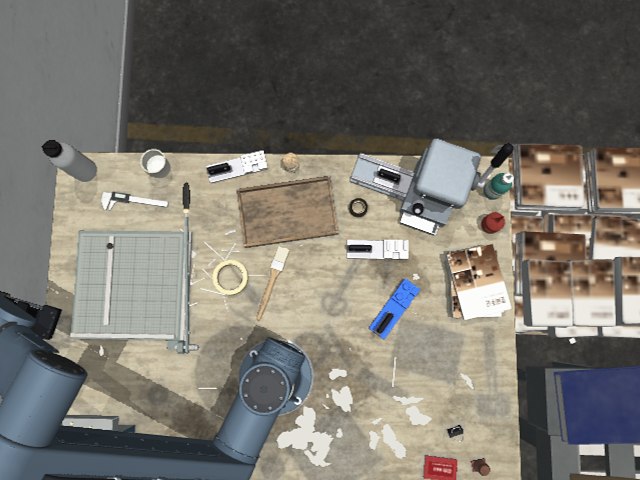

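Scene: the grey punch is at (165,280), with the round die in it at (220,325). The empty tray is at (355,305). There are three candidates for the bar die:
- White-headed die at scene (253,272) / top (378,249).
- Die with eight small heads at scene (425,350) / top (237,165).
- Blue die at top (395,308), not meant.

The first seems to have bar heads, so I'll confirm it in enlarged crops.

```bash
python3 - <<'E'
import cv2
t=cv2.imread("pics/top0.png")
cv2.imwrite("pics/c1.png",cv2.resize(t[130:270,330:530],None,fx=4,fy=4,interpolation=cv2.INTER_CUBIC))
s=cv2.imread("pics/scene0.png")
cv2.imwrite("pics/c2.png",cv2.resize(s[215:365,100:300],None,fx=4,fy=4,interpolation=cv2.INTER_CUBIC))
E
```

```text
(no output)
```

View pics/c1.png

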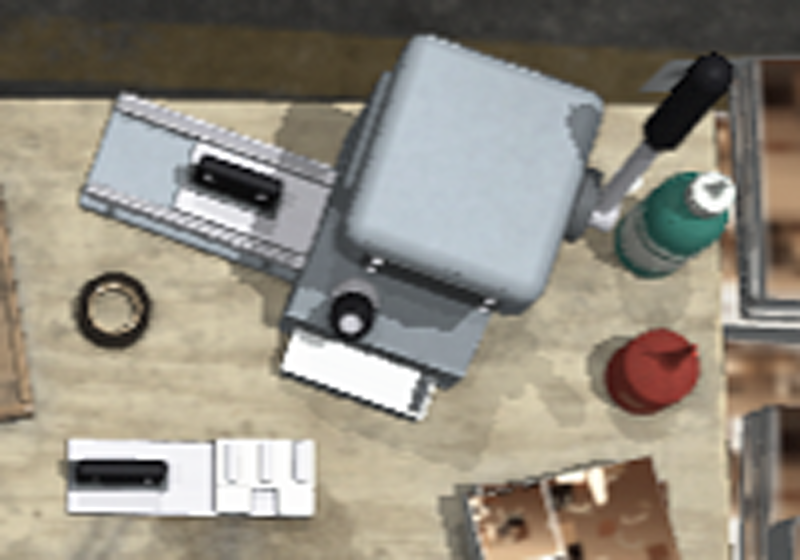

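View pics/c2.png

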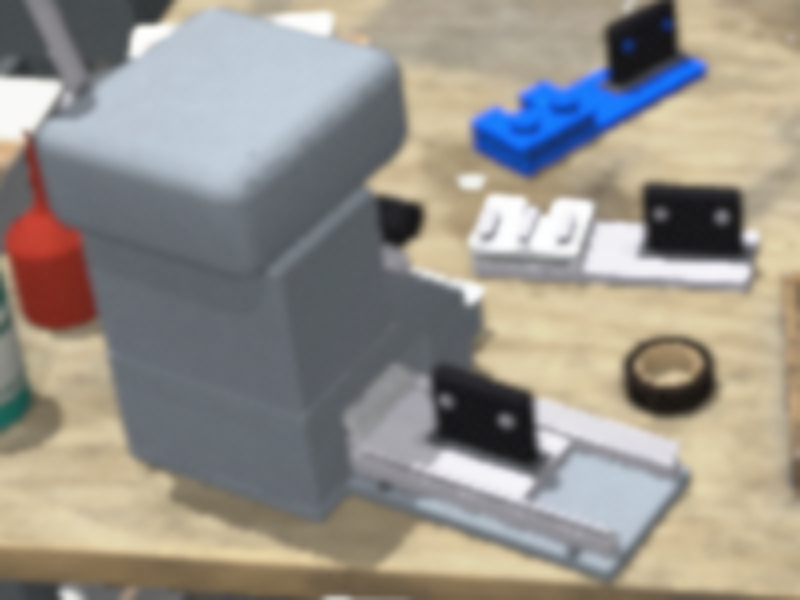

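Top crop: the die at (190,478) has three bars and its notch on the near side, so it is the bar_die, to the right of the tray. Its handle points to +y. The knob is at (350,325), the round die's handle at (238,185), and the paper table corners at (280,375) and (415,418). Next I'll fit planar poses.

```bash
cat > h.py <<'E'
import numpy as np, cv2, json, sys
from scipy.optimize import least_squares
from scipy.spatial.transform import Rotation as R
from rig import robot,cams,ticket
def proj(K,P,X):
    T=np.linalg.inv(P); c=X@T[:3,:3].T+T[:3,3]; u=c@K.T
    return u[:,:2]/u[:,2:]
def pose(X,p):  # planar pose (x,y,yaw) applied to local pts (m)
    c,s=np.cos(p[2]),np.sin(p[2]); 
    return np.c_[p[0]+c*X[:,0]-s*X[:,1],p[1]+s*X[:,0]+c*X[:,1],X[:,2]]
def fit(obs,p0):
    """obs: list of (K,P,[(u,v,x,y,z mm)..])"""
    obs=[(K,P,np.array(a,float)) for K,P,a in obs]
    f=lambda p:np.concatenate([(proj(K,P,pose(a[:,2:]/1e3,p))-a[:,:2]).ravel() for K,P,a in obs])
    r=least_squares(f,p0,loss='soft_l1',f_scale=1.0); return r.x,f(r.x).reshape(-1,2)
def cal(n): i=cams.camera_info(n); return np.array(i["intrinsics"]),np.array(i["pose"])
def uncrop(a,x0,y0,s=4): return [((u+.5)/s-.5+x0,(v+.5)/s-.5+y0,*r) for u,v,*r in a]
def rows(pt,Rt,start=None,n=None):
    """rows from start pose (default measured) to TCP pt, rotation Rt; returns rows text"""
    o=robot.get_obs(); p,Rc=start or (o["position"],R.from_quat(o["tool_rot"]))
    d=np.array(pt)-p; w=(Rc.inv()*Rt).as_rotvec()
    n=n or int(max(1,np.ceil(np.linalg.norm(d)/.060),np.ceil(np.linalg.norm(w)/.18)))
    out=[]
    for k in range(n):
        Rk=Rc*R.from_rotvec(w*k/n); out.append(np.r_[Rk.inv().apply(d/n)*100,w/n].round(3).tolist())
    print(n,"rows"); [print(r) for r in out]
E
python3 - <<'E'
from h import *
t=cal("top"); s=cal("scene")
P,e=fit([(*t,uncrop([(350,325,-87.4,10,111),(280,375,-118,40,32),(415,418,-118,-70,32),(200,155,7,85,74),(283,184,7,19,74),(190,147,27.5,90,22)],330,130)),
 (*s,uncrop([(435,368,7,19,74),(535,403,7,85,74),(540,470,7,85,22)],100,215))],[.7,-.4,-.37]);print("punch",P,e.round(1).tolist())
B,e=fit([(*t,uncrop([(68,441,27.5,90,10),(68,513,-27.5,90,10),(314,441,27.5,-90,26),(314,515,-27.5,-90,26),(217,440,27.5,-20,26)],330,130)),
 (*s,uncrop([(645,186,7,19,62),(743,192,7,85,62),(742,256,7,85,10),(645,245,7,19,10),(475,275,27.5,-90,0)],100,215))],[.5,-.25,0]);print("bar",B,e.round(1).tolist())
T,e=fit([(*t,[(238,189,89,142,32),(331,177,89,-142,32),(338,235,-89,-142,32),(245,247,-89,142,32)]),
 (*s,[(297,283,-89,-142,32),(411,283,-89,142,32),(418,331,89,142,32),(296,332,89,-142,32)])],[.6,0,-.1]);print("tray",T,e.round(1).tolist())
E
```

```text
punch [ 0.57722411 -0.38430319  0.01473391] [[-8.6, -6.7], [-4.9, -3.6], [-1.4, -14.5], [0.5, 6.9], [2.3, -0.4], [-0.4, 6.7], [-4.2, -0.3], [-0.4, -7.6], [0.1, -6.8]]
bar [ 0.37154527 -0.2942305   0.00259021] [[-0.1, 0.5], [-0.1, 0.7], [-0.5, 0.2], [-0.3, 0.1], [0.0, 0.2], [-1.3, 0.4], [-0.2, 0.2], [0.6, 0.6], [-0.2, 2.0], [-0.3, -0.0]]
tray [ 0.48475014 -0.02592185  0.11520151] [[-0.9, -3.0], [0.3, -0.7], [-0.3, -0.5], [-2.9, -2.6], [-0.8, -2.0], [-3.0, -3.5], [1.8, -5.2], [-0.5, -4.3]]
```

```bash
python3 - <<'E'
from h import *
t=cal("top"); s=cal("scene")
A=(*t,uncrop([(350,325,-87.4,10,111),(280,375,-118,40,32),(415,418,-118,-70,32),(200,155,7,85,74),(283,184,7,19,74),(190,147,27.5,90,22)],330,130))
S=(*s,uncrop([(435,368,7,19,74),(535,403,7,85,74),(540,470,7,85,22)],100,215))
for ob in ([A],[A,S]):
  P,e=fit(ob,[.55,-.45,-.37]);print("punch",P,e.round(1).tolist())
T,e=fit([(*t,[(238,189,89,142,32),(331,177,89,-142,32),(338,235,-89,-142,32),(245,247,-89,142,32)])],[.6,0,.1]);print("tray",T,e.round(1).tolist())
def show():
  pt=np.array([P[0],P[1]])
  X=pose(np.array([[-79,10,101],[0,142,59],[0,52,59]])/1e3,P);print(X)
show()
E
```

```text
punch [ 0.5711359  -0.38666872  0.03072703] [[-7.3, -4.5], [-3.4, -1.3], [0.0, -12.8], [1.3, 9.4], [3.1, 1.7], [0.2, 9.1]]
punch [ 0.57722417 -0.38430322  0.01473626] [[-8.6, -6.7], [-4.9, -3.6], [-1.4, -14.5], [0.5, 6.9], [2.3, -0.4], [-0.4, 6.7], [-4.2, -0.3], [-0.4, -7.6], [0.1, -6.8]]
tray [ 0.47966274 -0.02896785  0.14006116] [[-0.5, -0.1], [0.4, -0.1], [1.3, -0.0], [-1.1, 0.2]]
[[ 0.49808539 -0.37546843  0.101     ]
 [ 0.5751317  -0.24231864  0.059     ]
 [ 0.57645791 -0.33230886  0.059     ]]
```

```bash
python3 - <<'E'
from h import *
t=cal("top"); s=cal("scene")
A=(*t,uncrop([(350,325,-87.4,10,111),(280,375,-118,40,32),(415,418,-118,-70,32),(200,155,7,150,74),(283,184,7,84,74),(190,147,27.5,155,22)],330,130))
S=(*s,uncrop([(435,368,7,84,74),(535,403,7,150,74),(540,470,7,150,22)],100,215))
for ob in ([A],[A,S]):
  P,e=fit(ob,[.55,-.45,-.37]);print("punch",P,e.round(1).tolist())
K=pose(np.array([[-79,10,101]])/1e3,P)[0];print("knob",K)
Rp=R.from_euler('z',P[2]); zk=Rp.apply([-.643,0,.766]); y=Rp.apply([0,1,0])
o=robot.get_obs(); 
for sg in (1,-1):  # tool y along +-punch y ; tool z = -zk
  Rt=R.from_matrix(np.c_[np.cross(sg*y,-zk),sg*y,-zk]); print(sg,Rt.as_quat(),(R.from_quat(o["tool_rot"]).inv()*Rt).as_rotvec())
print(R.from_quat(o["tool_rot"]).as_matrix().round(2), cams.camera_info("wrist")["pose"].round(2))
E
```

```text
punch [ 0.54946218 -0.43541416 -0.32271546] [[-0.6, 0.3], [-0.1, -0.7], [1.7, 0.5], [-0.8, 0.0], [-0.1, -0.1], [0.6, -0.1]]
punch [ 0.5500457  -0.43453436 -0.32292604] [[-0.9, 0.1], [-0.4, -0.9], [1.3, 0.3], [-1.1, -0.2], [-0.4, -0.3], [0.3, -0.3], [-0.6, -0.2], [-0.4, -1.4], [0.1, -0.5]]
knob [ 0.47830256 -0.39998118  0.101     ]
1 [ 0.15106195  0.92743789 -0.05499841  0.33766022] [ 0.01670825 -0.69844777  0.05162171]
-1 [ 0.92743789 -0.15106195  0.33766022  0.05499841] [ 1.05785576  0.025306   -2.9042508 ]
[[-0.96  0.27 -0.  ]
 [ 0.27  0.96 -0.  ]
 [ 0.   -0.   -1.  ]] [[ 0.27  0.93  0.25  0.1 ]
 [ 0.96 -0.26 -0.07  0.62]
 [-0.    0.26 -0.97  0.38]
 [ 0.    0.    0.    1.  ]]
```

```bash
python3 - <<'E'
from h import *
Rp=R.from_euler('z',-.323); Rd=Rp*R.from_matrix(np.diag([-1,1,-1.]))
o=robot.get_obs();R0=R.from_quat(o["tool_rot"])
a=np.array([.44,.15,.36]);b=np.array([.43,-.2,.36])
rows(a,R0); rows(b,Rd,start=(a,R0))
E
```

```text
9 rows
[-4.269, -4.031, -0.756, 0.0, 0.0, 0.0]
[-4.269, -4.031, -0.756, 0.0, 0.0, 0.0]
[-4.269, -4.031, -0.756, 0.0, 0.0, 0.0]
[-4.269, -4.031, -0.756, 0.0, 0.0, 0.0]
[-4.269, -4.031, -0.756, 0.0, 0.0, 0.0]
[-4.269, -4.031, -0.756, 0.0, 0.0, 0.0]
[-4.269, -4.031, -0.756, 0.0, 0.0, 0.0]
[-4.269, -4.031, -0.756, 0.0, 0.0, 0.0]
[-4.269, -4.031, -0.756, 0.0, 0.0, 0.0]
6 rows
[-1.394, -5.667, 0.01, -0.0, -0.0, 0.009]
[-1.444, -5.654, 0.009, -0.0, -0.0, 0.009]
[-1.494, -5.641, 0.007, -0.0, -0.0, 0.009]
[-1.544, -5.628, 0.005, -0.0, -0.0, 0.009]
[-1.594, -5.614, 0.003, -0.0, -0.0, 0.009]
[-1.644, -5.599, 0.002, -0.0, -0.0, 0.009]
```

```bash
python3 -m crank '[[-4.27,-4.03,-0.76,0,0,0,0],[-4.27,-4.03,-0.76,0,0,0,0],[-4.27,-4.03,-0.76,0,0,0,0],[-4.27,-4.03,-0.76,0,0,0,0],[-4.27,-4.03,-0.76,0,0,0,0]]'
python3 -m crank '[[-4.27,-4.03,-0.76,0,0,0,0],[-4.27,-4.03,-0.76,0,0,0,0],[-4.27,-4.03,-0.76,0,0,0,0],[-4.27,-4.03,-0.76,0,0,0,0]]'
python3 -m crank '[[-1.4,-5.65,0,0,0,0.009,0],[-1.45,-5.65,0,0,0,0.009,0],[-1.5,-5.65,0,0,0,0.009,0],[-1.55,-5.65,0,0,0,0.009,0],[-1.6,-5.6,0,0,0,0.009,0]]'
python3 -m crank '[[-1.6,-5.6,0,0,0,0.009,0],[0,0,0,0,0,0,0]]'
python3 - <<'E'
from h import *
i=cams.camera_info("wrist");np.save("w1.npy",i["pose"]);im=cams.camera("wrist"); cv2.imwrite("pics/w1.png",cv2.resize(im[:,:,::-1],None,fx=1.25,fy=1.25,interpolation=cv2.INTER_CUBIC))
print(robot.get_obs()["position"])
E
```

```text
time: 0.72
position: [0.3192, 0.3496, 0.3303]
tool_rot: [0.134, 0.991, -0.0, -0.0]
ft_force: [1.7, 0.1, -0.1]
grip_width: 0.0872
grip_force: 0.0
time: 1.23
position: [0.4408, 0.1486, 0.3608]
tool_rot: [0.135, 0.991, 0.0, -0.0]
ft_force: [0.5, 0.9, 0.1]
grip_width: 0.0872
grip_force: 0.0
time: 1.85
position: [0.4316, -0.1431, 0.3605]
tool_rot: [0.157, 0.988, 0.0, -0.0]
ft_force: [1.0, -0.2, 0.2]
grip_width: 0.0868
grip_force: 0.0
time: 2.1
position: [0.43, -0.2036, 0.3604]
tool_rot: [0.164, 0.986, -0.001, 0.0]
ft_force: [0.1, -0.9, 0.7]
grip_width: 0.0872
grip_force: 0.0
[ 0.42960365 -0.20107906  0.36014973]
```

View pics/w1.png

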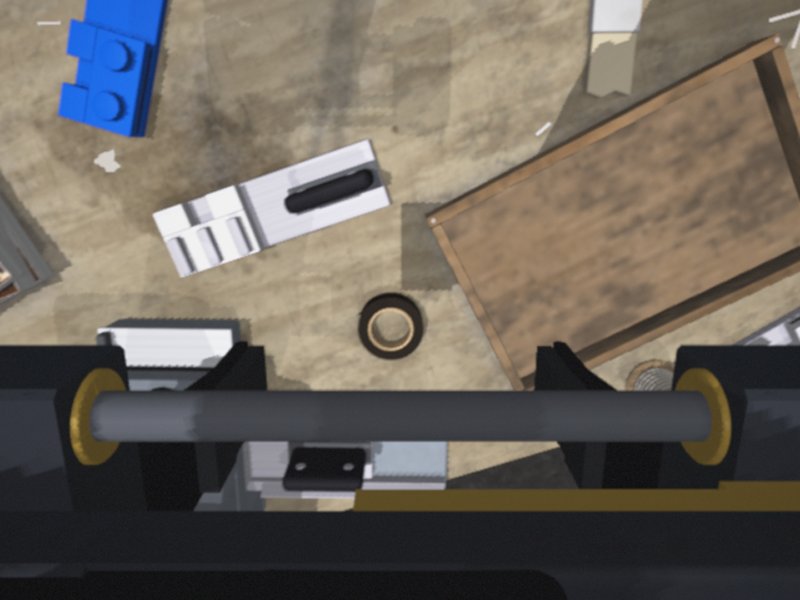

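The wrist view shows the bar die's plate corners at (370,140) and (390,203), and its block corners at (154,213) and (183,277). The tray's near-right rim corner is at (431,219). The paper table's near edge runs (97,330)–(238,328), and the round die's handle spans (283–364, 450–490). Next I'll refit with these.

```bash
python3 - <<'E'
from h import *
t=cal("top"); s=cal("scene"); K,_=cal("wrist"); w=(K,np.load("w1.npy"))
sc=lambda a:[((u+.5)/1.25-.5,(v+.5)/1.25-.5,*r) for u,v,*r in a]
inv=lambda q:((q+.5)*1.25-.5)
bt=(*t,uncrop([(68,441,27.5,90,10),(68,513,-27.5,90,10),(314,441,27.5,-90,26),(314,515,-27.5,-90,26),(217,440,27.5,-20,26)],330,130))
bw=(*w,sc([(370,140,-27.5,90,10),(390,203,27.5,90,10),(154,213,-27.5,-90,26),(183,277,27.5,-90,26),(262,250,27.5,-20,26),(236,185,-27.5,-20,26)]))
for ob in ([bt],[bw],[bw,bt]):
  B,e=fit(ob,[.37,-.29,0]);print("bar",B.round(4),e.round(1).tolist())
tt=(*t,[(238,189,89,142,32),(331,177,89,-142,32),(338,235,-89,-142,32),(245,247,-89,142,32)])
tw=(*w,sc([(431,219,-89,-142,32),(777,39,-89,142,32),(518,388,89,-142,32)]))
for ob in ([tw],[tw,tt]):
  T,e=fit(ob,[.48,-.03,.14]);print("tray",T.round(4),e.round(1).tolist())
P=np.array([.55,-.4345,-.323])
for n,x in dict(pl=(-118,-70,32),pr=(-118,40,32),hbl=(-7,84,22),hbr=(-7,150,22),htl=(-7,84,74),htr=(-7,150,74),hbl2=(7,84,74),hbr2=(7,150,74),dieend=(-27.5,155,22),tend=(-30,225,24)).items(): print(n,inv(proj(*w,pose(np.array([x])/1e3,P)))[0].round(0))
E
```

```text
bar [ 0.3726 -0.2948 -0.0042] [[0.1, -0.1], [-0.0, 0.2], [-0.3, 0.0], [-0.1, -0.0], [0.3, -0.1]]
bar [ 0.3757 -0.2918 -0.0051] [[0.2, -1.9], [2.2, 1.1], [-0.6, 0.1], [-0.4, 0.5], [0.3, 0.4], [-0.5, -0.6]]
bar [ 0.3754 -0.292  -0.0042] [[-0.2, -2.2], [1.8, 0.8], [-1.0, -0.1], [-0.8, 0.3], [-0.1, 0.2], [-0.9, -0.8], [-0.8, -1.0], [-0.9, -0.8], [-1.2, -0.9], [-1.1, -1.0], [-0.7, -1.0]]
tray [ 0.4884 -0.0274  0.1427] [[-4.6, 0.0], [3.6, -0.7], [-0.1, 13.7]]
tray [ 0.4858 -0.0283  0.1522] [[-6.4, -0.6], [0.8, -4.3], [-0.3, 12.5], [-1.0, -1.5], [-0.2, -2.6], [1.4, -2.7], [-0.8, -1.3]]
pl [ 96. 325.]
pr [230. 325.]
hbl [294. 439.]
hbr [368. 439.]
htl [281. 473.]
htr [364. 473.]
hbl2 [282. 489.]
hbr2 [364. 488.]
dieend [373. 418.]
tend [453. 416.]
```

```bash
cat >> h.py <<'E'
P=np.array([.550,-.4345,-.323]); B=np.array([.3755,-.292,-.0045]); T=np.array([.487,-.028,.146])
Rp=R.from_euler('z',P[2]); zk=Rp.apply([-.643,0,.766]); py=Rp.apply([0,1,0]); px=Rp.apply([1,0,0])
Rk=R.from_matrix(np.c_[np.cross(py,-zk),py,-zk])
Kn=pose(np.array([[-79,10,101]])/1e3,P)[0]
D=np.diag([-1,1,-1.])
E
python3 - <<'E'
from h import *
a=Kn+.155*zk; rows(a,Rk); rows(Kn+.055*zk,Rk,start=(a,Rk)); print(a)
E
```

```text
4 rows
[-0.264, -4.33, 3.507, -0.0, -0.175, -0.001]
[0.355, -4.33, 3.498, -0.0, -0.175, -0.001]
[0.963, -4.33, 3.382, -0.0, -0.175, -0.001]
[1.542, -4.33, 3.161, -0.0, -0.175, -0.001]
2 rows
[-0.0, 0.0, 5.001, 0.0, 0.0, 0.0]
[-0.0, 0.0, 5.001, 0.0, 0.0, 0.0]
[ 0.38374835 -0.36830656  0.21973   ]
```

```bash
python3 -m crank '[[-0.26,-4.33,3.5,0,-0.175,0,0],[0.35,-4.33,3.5,0,-0.175,0,0.2],[0.96,-4.33,3.4,0,-0.175,0,0.4],[1.54,-4.33,3.15,0,-0.175,0,0.4],[0,0,0,0,0,0,0.4]]'
python3 - <<'E'
from h import *
i=cams.camera_info("wrist");np.save("w2.npy",i["pose"]);im=cams.camera("wrist"); cv2.imwrite("pics/w2.png",cv2.resize(im[:,:,::-1],None,fx=1.25,fy=1.25,interpolation=cv2.INTER_CUBIC))
K,_=cal("wrist");w=(K,i["pose"])
for d in (-16,13): print(d,(proj(*w,(Kn+zk*d/1e3)[None])*1.25).round())
for z in (32,): print((proj(*w,pose(np.array([[-118,-70,z],[-118,40,z],[-85,40,z]])/1e3,P))*1.25).round())
rows(Kn+.055*zk,Rk)
E
```

```text
time: 2.78
position: [0.4261, -0.3357, 0.2729]
tool_rot: [0.165, 0.95, -0.035, 0.264]
ft_force: [-0.0, -0.3, -0.1]
grip_width: 0.0567
grip_force: 0.0
-16 [[314. 236.]]
13 [[305. 236.]]
[[166. 103.]
 [367.  99.]
 [370. 152.]]
3 rows
[1.183, -1.598, 4.3, 0.003, -0.053, -0.007]
[1.422, -1.575, 4.235, 0.003, -0.053, -0.007]
[1.657, -1.55, 4.158, 0.003, -0.053, -0.007]
```

View pics/w2.png

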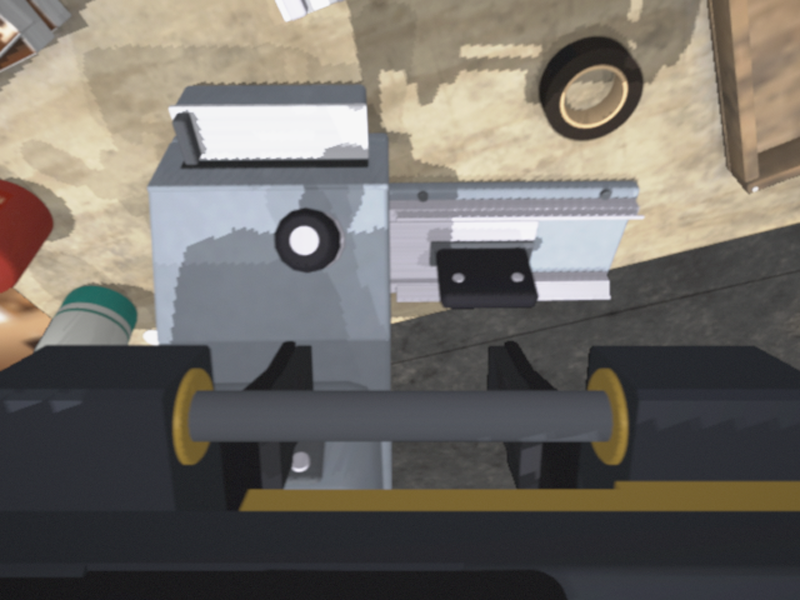

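The knob's end is at (304,240), predicted (305,236). The paper table corners are at (168,105) and (367,105), and the handle is near (485,275). The model is good to about 2 mm, so a small refit is enough.

```bash
python3 - <<'E'
from h import *
K,_=cal("wrist")
sc=lambda a:[((u+.5)/1.25-.5,(v+.5)/1.25-.5,*r) for u,v,*r in a]
w1=(K,np.load("w1.npy"),sc([(97,329,-118,-70,32),(283,488,7,84,74),(363,488,7,150,74)]))
w2=(K,np.load("w2.npy"),sc([(304,240,-87.4,10,111),(168,105,-118,-70,32),(367,104,-118,40,32),(439,305,7,84,74),(538,303,7,150,74)]))
for ob in ([w2],[w1,w2]):
  Q,e=fit(ob,P);print(Q.round(4),e.round(1).tolist())
open("h.py","a").write(f"""
P=np.array({Q.round(4).tolist()})
Rp=R.from_euler('z',P[2]); zk=Rp.apply([-.643,0,.766]); py=Rp.apply([0,1,0]); px=Rp.apply([1,0,0])
Rk=R.from_matrix(np.c_[np.cross(py,-zk),py,-zk])
Kn=pose(np.array([[-79,10,101]])/1e3,P)[0]
""")
E
python3 - <<'E'
from h import *
a=Kn+.11*zk;rows(a,Rk);rows(Kn+.055*zk,Rk,start=(a,Rk))
E
```

```text
[ 0.5514 -0.437  -0.3368] [[0.4, -0.6], [-1.3, 0.2], [-0.3, -0.6], [0.6, 4.5], [0.4, 4.9]]
[ 0.5513 -0.4354 -0.3215] [[-1.5, -1.5], [-1.0, 1.7], [0.6, 1.3], [0.6, -1.6], [-1.5, 0.8], [-0.7, -2.3], [2.7, 2.9], [3.1, 2.5]]
2 rows
[2.149, -2.406, 3.773, 0.005, -0.08, -0.011]
[2.47, -2.364, 3.598, 0.005, -0.08, -0.011]
1 rows
[0.0, 0.0, 5.501, 0.0, 0.0, 0.0]
```

```bash
python3 -m crank '[[2.15,-2.4,3.75,0,-0.08,0,0.35],[2.45,-2.35,3.6,0,-0.08,0,0.35],[0,0,0,0,0,0,0.35],[0,0,0,0,0,0,0.35]]'
python3 - <<'E'
from h import *
rows(Kn+.055*zk,Rk,n=2); print(robot.get_obs()["position"],Kn+.11*zk)
E
```

```text
time: 3.32
position: [0.4604, -0.374, 0.2455]
tool_rot: [0.185, 0.943, -0.046, 0.273]
ft_force: [-17.0, 3.9, 2.0]
grip_width: 0.0565
grip_force: 8.7
2 rows
[3.029, -1.074, 4.122, -0.012, -0.069, -0.029]
[3.336, -1.031, 3.89, -0.012, -0.069, -0.029]
[ 0.46042632 -0.37402309  0.24545802] [ 0.41240169 -0.37859918  0.18526   ]
```

```bash
python3 - <<'E'
from h import *
o=robot.get_obs(); print(o["q"].round(3)); Rc=R.from_quat(o["tool_rot"]); p=o["position"]-[P[0],P[1],0]
print("tcp",Rp.inv().apply(p)*1e3,"tip",Rp.inv().apply(p+Rc.apply([0,0,.07]))*1e3, (Rp.inv()*Rc).as_matrix().round(2))
print(o["ft_force"],o["moment"],o["grip_width"])
E
```

```text
[-1.001  0.462  1.882  0.799  0.459 -2.853]
tcp [-105.61202848   29.51693066  245.45801609] tip [-68.45702979  28.10162144 186.14947563] [[-0.85  0.06  0.53]
 [ 0.06  1.   -0.02]
 [-0.53  0.01 -0.85]]
[-16.9826216    3.89529278   1.97941066] [ 0.58603472  2.78006873 -0.84486503] 0.05651959122946244
```

Joint 6 ran to its limit and the fingers touched the housing. I'll back off and use the half-turned grasp instead.

```bash
python3 -m crank '[[3,0,-4,0,0,0.05,0.35],[2,0,-3,0,0,0.18,0.35],[0,0,0,0,0,0.18,0.35],[0,0,0,0,0,0.18,0.35],[0,0,0,0,0,0.18,0.35]]'
python3 -m crank '[[0,0,0,0,0,0.18,0.35],[0,0,0,0,0,0.18,0.35],[0,0,0,0,0,0.18,0.35],[0,0,0,0,0,0.18,0.35],[0,0,0,0,0,0.18,0.35]]'
python3 - <<'E'
from h import *
o=robot.get_obs(); print(o["time"],o["q"].round(3),o["position"]); Rc=R.from_quat(o["tool_rot"])
Rk2=Rk*R.from_euler('z',np.pi); print((Rc.inv()*Rk2).as_rotvec(),(Rp.inv()*Rc).as_matrix().round(2))
E
```

```text
time: 3.95
position: [0.3927, -0.3467, 0.2831]
tool_rot: [0.527, 0.803, 0.059, 0.273]
ft_force: [-0.2, -0.4, 0.6]
grip_width: 0.0569
grip_force: 0.0
time: 4.58
position: [0.3928, -0.3466, 0.2829]
tool_rot: [0.824, 0.493, 0.172, 0.22]
ft_force: [-0.7, 0.6, 0.5]
grip_width: 0.0561
grip_force: 0.0
4.575 [-1.107  0.318  2.004  0.806  0.524 -1.267] [ 0.39284863 -0.34660556  0.28285992]
[-0.07344076  0.1273419   1.4073085 ] [[ 0.15  0.83  0.54]
 [ 0.99 -0.16 -0.02]
 [ 0.07  0.53 -0.84]]
```

```bash
echo "Rk2=Rk*R.from_euler('z',np.pi)" >> h.py; python3 - <<'E'
from h import *
rows(Kn+.125*zk,Rk2)
E
```

```text
8 rows
[-0.334, -0.326, 1.043, -0.009, 0.016, 0.176]
[-0.403, -0.271, 1.035, -0.009, 0.016, 0.176]
[-0.462, -0.204, 1.026, -0.009, 0.016, 0.176]
[-0.507, -0.128, 1.016, -0.009, 0.016, 0.176]
[-0.539, -0.045, 1.007, -0.009, 0.016, 0.176]
[-0.555, 0.042, 0.998, -0.009, 0.016, 0.176]
[-0.555, 0.131, 0.99, -0.009, 0.016, 0.176]
[-0.54, 0.219, 0.983, -0.009, 0.016, 0.176]
```

```bash
python3 -m crank '[[-0.33,-0.33,1.04,-0.009,0.016,0.176,0.35],[-0.4,-0.27,1.04,-0.009,0.016,0.176,0.35],[-0.46,-0.2,1.03,-0.009,0.016,0.176,0.35],[-0.51,-0.13,1.02,-0.009,0.016,0.176,0.35],[-0.54,-0.05,1.01,-0.009,0.016,0.176,0.35]]'
python3 -m crank '[[-0.55,0.04,1,-0.009,0.016,0.176,0.35],[-0.55,0.13,1,-0.009,0.016,0.176,0.35],[-0.54,0.22,0.98,-0.009,0.016,0.176,0.35],[0,0,0,0,0,0,0.35]]'
python3 - <<'E'
from h import *
o=robot.get_obs(); print(o["q"].round(3)); rows(Kn+.055*zk,Rk2,n=2)
E
```

```text
time: 5.2
position: [0.3998, -0.3651, 0.2289]
tool_rot: [0.943, 0.1, 0.292, 0.124]
ft_force: [0.2, -0.2, 0.2]
grip_width: 0.0565
grip_force: 0.0
time: 5.7
position: [0.4035, -0.3762, 0.1961]
tool_rot: [0.928, -0.148, 0.337, 0.054]
ft_force: [-0.0, -0.7, 0.6]
grip_width: 0.0567
grip_force: 0.0
[-1.171  0.555  2.07   1.55   0.505 -0.698]
2 rows
[0.007, -0.018, 3.462, -0.001, 0.0, 0.002]
[0.006, -0.022, 3.462, -0.001, 0.0, 0.002]
```

On target. Moving in, with a check before closing.

```bash
python3 -m crank '[[0,0,3.5,0,0,0,0.35],[0,0,2.4,0,0,0,0.35],[0,0,1,0,0,0,0.35],[0,0,0,0,0,0,0.35]]'
python3 - <<'E'
from h import *
o=robot.get_obs(); print(o["q"].round(3),o["ft_force"]); rows(Kn+.055*zk,Rk2,n=1)
E
```

```text
time: 6.2
position: [0.4453, -0.3916, 0.1437]
tool_rot: [0.928, -0.149, 0.338, 0.055]
ft_force: [-0.3, -0.2, -0.7]
grip_width: 0.0566
grip_force: 0.0
[-1.096  0.693  1.998  1.748  0.475 -0.845] [-0.27227698 -0.182531   -0.68465929]
1 rows
[-0.037, -0.193, 0.046, 0.0, -0.0, 0.003]
```

```bash
python3 -m crank '[[0,-0.1,0,0,0,0,0.8],[0,0,0,0,0,0,0.8],[0,0,0,0,0,0,0.8]]' 45
python3 -m crank '[[0,0,-0.6,0,0,0,0.8],[0,0,-0.6,0,0,0,0.8],[0,0,-0.6,0,0,0,0.8]]'
python3 -m crank '[[0,0,-0.6,0,0,0,0.8],[0,0,-0.6,0,0,0,0.8],[0,0,-0.2,0,0,0,0.8],[0,0,0,0,0,0,0.8]]'
python3 -c "
from h import *
o=robot.get_obs();print((o['position']-Kn)@zk-.051)"
```

```text
time: 6.58
position: [0.4449, -0.3915, 0.144]
tool_rot: [0.927, -0.15, 0.338, 0.056]
ft_force: [1.0, 3.2, 0.7]
grip_width: 0.0344
grip_force: 2.9
time: 6.95
position: [0.4344, -0.3869, 0.1574]
tool_rot: [0.927, -0.15, 0.338, 0.055]
ft_force: [4.8, 2.1, -3.7]
grip_width: 0.0313
grip_force: 45.0
time: 7.45
position: [0.4265, -0.3842, 0.1674]
tool_rot: [0.928, -0.149, 0.338, 0.054]
ft_force: [12.1, 2.0, -9.7]
grip_width: 0.0313
grip_force: 45.0
0.03556253360181024
```

```bash
python3 -m crank '[[0,0,0.2,0,0,0,0.3],[0,0,0,0,0,0,0.3],[0,0,-6,0,0,0,0.3],[0,0,-5,0,0,0,0.3],[0,0,0,0,0,0,0.1]]'
python3 - <<'E'
from h import *
i=cams.camera_info("wrist");im=cams.camera("wrist"); cv2.imwrite("pics/w3.png",im[:,:,::-1])
K,_=cal("wrist");w=(K,i["pose"])
for d in (0,30): print(d,proj(*w,(Kn+zk*(d+13)/1e3)[None]).round())
t=cams.camera("top"); cv2.imwrite("pics/t3.png",t[:,:,::-1]); 
c=cv2.resize(t[190:230,395:445,::-1],None,fx=8,fy=8,interpolation=cv2.INTER_CUBIC)
cc=np.zeros((480,800,3),np.uint8)
b=cv2.resize(im[:,:,::-1],(640,480))[:, :]
cc[:, :400]=b[:,120:520]; cc[:320,400:]=c; cv2.imwrite("pics/c3.png",cc)
k=cal("top")
for d in (0,30): print(d,proj(*k,(Kn+zk*(d+13)/1e3)[None]).round(1))
print(robot.get_obs()["q"].round(2))
E
```

```text
time: 8.07
position: [0.3582, -0.3635, 0.2531]
tool_rot: [0.927, -0.151, 0.338, 0.058]
ft_force: [-0.4, 0.7, -0.3]
grip_width: 0.0649
grip_force: 0.0
0 [[313. 231.]]
30 [[312. 243.]]
0 [[416.6 210.5]]
30 [[415.8 215.3]]
[-1.27  0.4   2.12  1.31  0.57 -0.5 ]
```

View pics/c3.png

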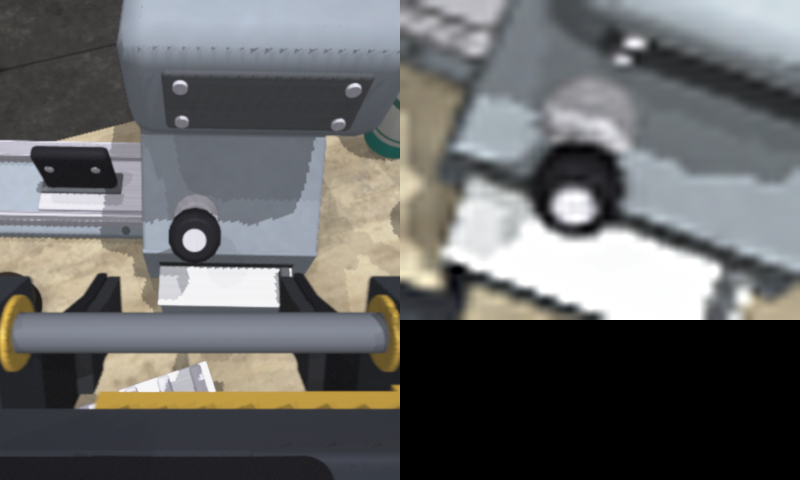

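The knob is fully out: wrist (315,240), predicted (312,243). Next is the round die's handle.

```bash
cat >> h.py <<'E'
def down(yaw):  # tool down, tool x along die y, closing along die x
    return R.from_euler('z',yaw)*R.from_matrix(np.array([[0,1,0],[1,0,0],[0,0,-1.]]))
def pt(x,y,z): return pose(np.array([[x,y,z]])/1e3,P)[0]
E
python3 - <<'E'
from h import *
Rg=down(P[2]); a=pt(-150,140,270);b=pt(0,117,180)
rows(a,Rg); rows(b,Rg,start=(a,Rg)); print(a,b)
E
```

```text
10 rows
[0.54, -1.328, 0.203, 0.055, -0.054, -0.15]
[0.743, -1.219, 0.239, 0.055, -0.054, -0.15]
[0.93, -1.08, 0.257, 0.055, -0.054, -0.15]
[1.094, -0.913, 0.257, 0.055, -0.054, -0.15]
[1.231, -0.724, 0.238, 0.055, -0.054, -0.15]
[1.336, -0.519, 0.203, 0.055, -0.054, -0.15]
[1.408, -0.303, 0.151, 0.055, -0.054, -0.15]
[1.443, -0.082, 0.083, 0.055, -0.054, -0.15]
[1.441, 0.138, 0.003, 0.055, -0.054, -0.15]
[1.402, 0.35, -0.088, 0.055, -0.054, -0.15]
3 rows
[-0.767, 5.0, 3.0, 0.0, 0.0, 0.0]
[-0.767, 5.0, 3.0, 0.0, 0.0, 0.0]
[-0.767, 5.0, 3.0, 0.0, 0.0, 0.0]
[ 0.45322423 -0.25517474  0.27      ] [ 0.58827084 -0.32439479  0.18      ]
```

```bash
python3 -m crank '[[0.54,-1.33,0.2,0.055,-0.054,-0.15,0.2],[0.74,-1.22,0.24,0.055,-0.054,-0.15,0.2],[0.93,-1.08,0.26,0.055,-0.054,-0.15,0.2],[1.09,-0.91,0.26,0.055,-0.054,-0.15,0.2],[1.23,-0.72,0.24,0.055,-0.054,-0.15,0.2]]'
python3 -m crank '[[1.34,-0.52,0.2,0.055,-0.054,-0.15,0.2],[1.41,-0.3,0.15,0.055,-0.054,-0.15,0.2],[1.44,-0.08,0.08,0.055,-0.054,-0.15,0.2],[1.44,0.14,0,0.055,-0.054,-0.15,0.2],[1.4,0.35,-0.09,0.055,-0.054,-0.15,0.2]]'
python3 -m crank '[[0,0,0,0,0,0,0.3]]'
python3 - <<'E'
from h import *
o=robot.get_obs();print(o["q"].round(2))
Rg=down(P[2]); b=pt(0,117,180); rows(b,Rg)
E
```

```text
time: 8.8
position: [0.4075, -0.3083, 0.2589]
tool_rot: [0.952, 0.241, 0.185, 0.029]
ft_force: [0.1, 0.1, -0.0]
grip_width: 0.0699
grip_force: 0.0
time: 9.43
position: [0.4547, -0.2536, 0.2685]
tool_rot: [0.809, 0.587, 0.002, -0.002]
ft_force: [-0.3, 0.5, -0.2]
grip_width: 0.0699
grip_force: 0.0
time: 9.55
position: [0.4553, -0.253, 0.2686]
tool_rot: [0.81, 0.586, 0.003, -0.001]
ft_force: [-0.3, 0.1, -0.2]
grip_width: 0.0655
grip_force: 0.0
[-0.73  0.42  1.72  0.01  1.   -0.41]
3 rows
[-0.891, 4.949, 2.958, 0.001, -0.002, 0.001]
[-0.88, 4.952, 2.957, 0.001, -0.002, 0.001]
[-0.868, 4.955, 2.955, 0.001, -0.002, 0.001]
```

```bash
python3 -m crank '[[-0.89,4.95,2.95,0,0,0,0.4],[-0.88,4.95,2.95,0,0,0,0.4],[-0.87,4.95,2.95,0,0,0,0.4],[0,0,0,0,0,0,0.4]]'
python3 - <<'E'
from h import *
o=robot.get_obs();Rg=down(P[2]); b=pt(0,117,111); rows(b,Rg)
i=cams.camera_info("wrist");im=cams.camera("wrist"); cv2.imwrite("pics/w4.png",im[:,:,::-1])
E
```

```text
time: 10.05
position: [0.5869, -0.3269, 0.1756]
tool_rot: [0.812, 0.584, 0.003, -0.003]
ft_force: [-1.3, 0.1, -0.3]
grip_width: 0.0524
grip_force: 0.0
2 rows
[0.116, 0.032, 3.23, -0.001, -0.004, -0.001]
[0.129, 0.028, 3.23, -0.001, -0.004, -0.001]
```

View pics/w4.png

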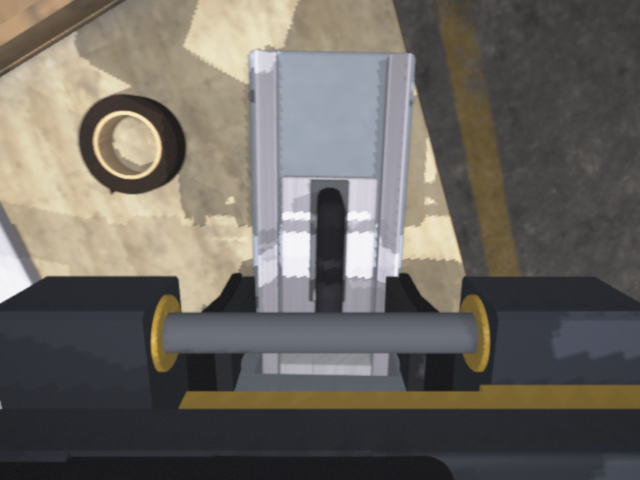

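The handle is centred at u≈331 and the fingers at 319. The plate end corners are at (280,178) and (377,178). Next I'll refit the punch from this close view.

```bash
python3 - <<'E'
from h import *
w=cal("wrist")
Q,e=fit([(*w,[(280,178,-27.5,155,22),(377.5,178,27.5,155,22),(331,188,0,150,74)])],P);print(Q,e.round(1).tolist())
d=np.r_[Q[:2]-P[:2],0];print("shift in punch frame mm",d@px*1e3,d@py*1e3)
P2=Q; h=pose(np.array([[0,117,111]])/1e3,Q)[0]; rows(h,down(Q[2]))
E
```

```text
[ 0.55432502 -0.43823311 -0.32162083] [[0.9, -0.8], [-0.6, -0.8], [-0.1, 14.0]]
shift in punch frame mm 3.7652636167130247 -1.7320721686449383
2 rows
[0.006, 0.296, 3.33, -0.001, -0.004, -0.001]
[0.019, 0.292, 3.331, -0.001, -0.004, -0.001]
```

```bash
cat >> h.py <<'E'
P=np.array([.5545,-.4375,-.3216])
Rp=R.from_euler('z',P[2]); zk=Rp.apply([-.643,0,.766]); py=Rp.apply([0,1,0]); px=Rp.apply([1,0,0])
Rk=R.from_matrix(np.c_[np.cross(py,-zk),py,-zk]); Rk2=Rk*R.from_euler('z',np.pi)
Kn=pose(np.array([[-79,10,101]])/1e3,P)[0]
E
python3 -m crank '[[0,0.3,3.3,0,0,0,0.4],[0,0.3,3.3,0,0,0,0.4],[0,0,0,0,0,0,0.6],[0,0,0,0,0,0,0.9],[0,0,0,0,0,0,0.9]]' 45
python3 -m crank '[[0,0,0,0,0,0,0.9],[0,0,0,0,0,0,0.9]]'
python3 -c "
from h import *
o=robot.get_obs();rows(pt(0,117,111),down(P[2]))"
```

```text
time: 10.72
position: [0.5928, -0.328, 0.1178]
tool_rot: [0.811, 0.585, 0.003, 0.001]
ft_force: [0.3, -0.2, 0.7]
grip_width: 0.0304
grip_force: 0.0
time: 10.98
position: [0.5918, -0.3274, 0.1166]
tool_rot: [0.811, 0.585, 0.002, -0.001]
ft_force: [-3.6, 0.6, 6.4]
grip_width: 0.0134
grip_force: 44.9
1 rows
[0.072, -0.06, 0.561, 0.001, -0.005, 0.0]
```

```bash
python3 -m crank '[[1,0,0,0,0,0,0.9],[1.5,0,0,0,0,0,0.9]]'
python3 -m crank '[[2.2,0,0,0,0,0,0.9],[2.2,0,0,0,0,0,0.9],[2.2,0,0,0,0,0,0.9],[0.5,0,0,0,0,0,0.9],[0,0,0,0,0,0,0.9]]'
python3 -c "
from h import *
o=robot.get_obs();d=o['position']-[P[0],P[1],0];print(Rp.inv().apply(d),o['ft_force'])"
```

```text
time: 11.22
position: [0.6002, -0.3062, 0.1167]
tool_rot: [0.811, 0.585, 0.002, 0.002]
ft_force: [-3.4, -4.9, 3.0]
grip_width: 0.0136
grip_force: 44.9
time: 11.85
position: [0.6235, -0.2354, 0.1166]
tool_rot: [0.811, 0.585, 0.004, -0.0]
ft_force: [1.9, -0.4, 5.2]
grip_width: 0.0138
grip_force: 45.0
[0.00156472 0.21349541 0.11659216] [ 1.89884314 -0.38320074  5.219081  ]
```

```bash
python3 - <<'E'
from h import *
o=robot.get_obs();R0=R.from_quat(o["tool_rot"]);u=o["position"]+[0,0,.07]
c,s=np.cos(T[2]),np.sin(T[2]);g=np.array([T[0]-s*.052,T[1]+c*.052,0])
a=g+[0,0,.19]; rows(a,down(T[2]),start=(u,R0)); print(u,a,"then down",.19-.1106)
E
python3 -m crank '[[0,0,-3,0,0,0,0.9],[0,0,-4,0,0,0,0.9],[0,0,0,0,0,0,0.9]]'
```

```text
5 rows
[4.006, -4.366, -0.059, 0.001, -0.001, -0.093]
[4.395, -3.974, -0.059, 0.001, -0.001, -0.093]
[4.746, -3.547, -0.06, 0.001, -0.001, -0.093]
[5.056, -3.089, -0.062, 0.001, -0.001, -0.093]
[5.322, -2.604, -0.065, 0.001, -0.001, -0.093]
[ 0.62346719 -0.23544489  0.18659216] [0.47943494 0.02344677 0.19      ] then down 0.0794
time: 12.22
position: [0.6234, -0.2366, 0.1873]
tool_rot: [0.811, 0.585, 0.004, 0.001]
ft_force: [0.7, -1.0, -6.2]
grip_width: 0.0137
grip_force: 44.9
```

```bash
python3 -m crank '[[4,-4.37,0,0,0,-0.093,0.9],[4.4,-3.97,0,0,0,-0.093,0.9],[4.75,-3.55,0,0,0,-0.093,0.9],[5.05,-3.1,0,0,0,-0.093,0.9],[5.3,-2.6,0,0,0,-0.093,0.9]]'
python3 -m crank '[[0,0,0,0,0,0,0.9]]'
python3 - <<'E'
from h import *
c,s=np.cos(T[2]),np.sin(T[2]);g=np.array([T[0]-s*.052,T[1]+c*.052,.112]);rows(g,down(T[2]))
E
```

```text
time: 12.85
position: [0.4757, 0.0242, 0.1844]
tool_rot: [0.654, 0.756, 0.002, -0.002]
ft_force: [0.8, 0.4, -5.2]
grip_width: 0.0135
grip_force: 44.9
time: 12.98
position: [0.4719, 0.0265, 0.184]
tool_rot: [0.653, 0.757, -0.0, -0.006]
ft_force: [-0.4, -0.2, -5.2]
grip_width: 0.0135
grip_force: 44.9
2 rows
[-0.239, 0.38, 3.594, -0.004, -0.005, 0.001]
[-0.222, 0.366, 3.596, -0.004, -0.005, 0.001]
```

```bash
python3 -m crank '[[-0.2,0.37,3.5,0,-0.005,0,0.9],[-0.2,0.37,3.3,0,-0.005,0,0.9],[0,0,0,0,0,0,0.9]]'
python3 -m crank '[[0,0,0.35,0,0,0,0.9],[0,0,0.1,0,0,0,0.9]]'
```

```text
time: 13.35
position: [0.4847, 0.0194, 0.1153]
tool_rot: [0.655, 0.756, -0.002, 0.0]
ft_force: [-0.2, -0.3, -4.0]
grip_width: 0.0135
grip_force: 44.9
time: 13.6
position: [0.4869, 0.0192, 0.1146]
tool_rot: [0.655, 0.756, -0.0, 0.004]
ft_force: [-0.6, 0.1, -5.0]
grip_width: 0.0139
grip_force: 44.9
```

```bash
python3 -m crank '[[0,0,0.3,0,0,0,0.9],[0,0,0,0,0,0,0.9]]'
python3 -m crank '[[0,0,0.2,0,0,0,0.9],[0,0,0,0,0,0,0.9]]'
```

```text
time: 13.85
position: [0.4868, 0.0193, 0.1115]
tool_rot: [0.654, 0.756, -0.0, 0.004]
ft_force: [-0.2, 0.2, -3.3]
grip_width: 0.0138
grip_force: 44.9
time: 14.1
position: [0.487, 0.0191, 0.1109]
tool_rot: [0.655, 0.756, -0.0, 0.005]
ft_force: [-1.8, -1.3, 10.7]
grip_width: 0.0134
grip_force: 45.0
```

```bash
python3 -m crank '[[0,0,-0.1,0,0,0,0.4],[0,0,0,0,0,0,0.4],[0,0,-5,0,0,0,0.4],[0,0,-4,0,0,0,0.4],[0,0,0,0,0,0,0.4]]'
python3 - <<'E'
from h import *
c,s=np.cos(B[2]),np.sin(B[2]);g=np.array([B[0]-s*.052,B[1]+c*.052,.18]);rows(g,down(B[2]))
E
```

```text
time: 14.72
position: [0.4881, 0.0197, 0.2026]
tool_rot: [0.654, 0.756, 0.001, 0.007]
ft_force: [0.4, -0.6, 0.4]
grip_width: 0.0502
grip_force: 0.0
5 rows
[-4.813, -2.975, 0.463, 0.002, 0.002, 0.03]
[-4.9, -2.829, 0.462, 0.002, 0.002, 0.03]
[-4.983, -2.681, 0.461, 0.002, 0.002, 0.03]
[-5.061, -2.531, 0.459, 0.002, 0.002, 0.03]
[-5.135, -2.378, 0.456, 0.002, 0.002, 0.03]
```

```bash
python3 -m crank '[[-4.8,-2.97,0.46,0,0,0.03,0.4],[-4.9,-2.83,0.46,0,0,0.03,0.4],[-5,-2.68,0.46,0,0,0.03,0.4],[-5.05,-2.53,0.46,0,0,0.03,0.4],[-5.1,-2.38,0.46,0,0,0.03,0.4]]'
python3 -m crank '[[0,0,0,0,0,0,0.4],[0,0,0,0,0,0,0.4]]'
python3 - <<'E'
from h import *
w=cal("wrist");im=cams.camera("wrist"); cv2.imwrite("pics/w5.png",im[:,:,::-1]);np.save("w5.npy",w[1])
print(robot.get_obs()["position"],robot.get_obs()["q"].round(2))
for x in [(-27.5,90,10),(27.5,90,10),(0,85,62)]: print(x,proj(*w,pose(np.array([x])/1e3,B)).round())
E
```

```text
time: 15.35
position: [0.3725, -0.2406, 0.1769]
tool_rot: [0.71, 0.705, -0.0, 0.003]
ft_force: [1.0, 0.5, 0.3]
grip_width: 0.0524
grip_force: 0.0
time: 15.6
position: [0.373, -0.2387, 0.1772]
tool_rot: [0.71, 0.705, -0.0, 0.002]
ft_force: [-0.4, 0.0, -1.1]
grip_width: 0.0523
grip_force: 0.0
[ 0.37328945 -0.23803454  0.17739208] [-0.82  0.49  1.99 -0.    0.65 -0.82]
(-27.5, 90, 10) [[276. 175.]]
(27.5, 90, 10) [[368. 174.]]
(0, 85, 62) [[323. 199.]]
```

View pics/w5.png

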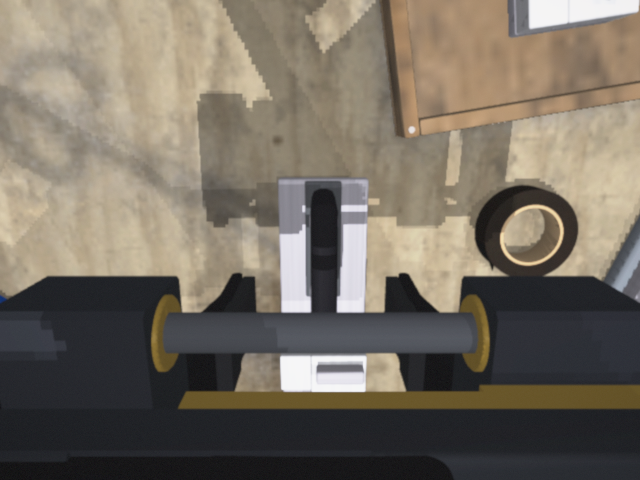

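The bar die's plate end corners are at (279,178) and (368,178), within 1–2 mm of prediction. The handle is centred under the fingers. Descending.

```bash
python3 -m crank '[[-0.15,0.15,3.8,0,0,0,0.4],[-0.1,0.15,3.8,0,0,0,0.4],[0,0,0,0,0,0,0.5],[0,0,0,0,0,0,0.9],[0,0,0,0,0,0,0.9]]' 45
python3 -m crank '[[0,0,0,0,0,0,0.9],[0,0,0,0,0,0,0.9]]'
python3 -c "
from h import *
c,s=np.cos(B[2]),np.sin(B[2]);g=np.array([B[0]-s*.052,B[1]+c*.052,.102]);rows(g,down(B[2]))"
```

```text
time: 16.27
position: [0.3777, -0.2422, 0.1034]
tool_rot: [0.709, 0.705, -0.0, 0.005]
ft_force: [-0.0, -0.3, 0.4]
grip_width: 0.0312
grip_force: 0.0
time: 16.52
position: [0.3763, -0.242, 0.1029]
tool_rot: [0.709, 0.705, -0.001, 0.003]
ft_force: [-3.4, 0.1, 9.7]
grip_width: 0.0138
grip_force: 45.0
1 rows
[0.205, -0.059, 0.086, 0.004, 0.006, -0.001]
```

```bash
python3 -m crank '[[0,0,-5,0,0,0,0.9],[0,0,-5,0,0,0,0.9],[0,0,0,0,0,0,0.9]]'
python3 - <<'E'
from h import *
Rg=down(P[2]);a=np.array([.45,-.12,.2]);b=pt(1,213,180)
rows(a,Rg);rows(b,Rg,start=(a,Rg));print(b)
E
```

```text
time: 16.9
position: [0.3777, -0.2429, 0.2047]
tool_rot: [0.709, 0.705, -0.0, 0.008]
ft_force: [-0.1, -0.2, -4.9]
grip_width: 0.0137
grip_force: 45.0
3 rows
[4.113, 2.381, 0.136, 0.004, 0.003, 0.105]
[4.34, 1.938, 0.14, 0.004, 0.003, 0.105]
[4.518, 1.472, 0.148, 0.004, 0.003, 0.105]
4 rows
[-1.38, 5.012, 0.5, 0.0, 0.0, 0.0]
[-1.38, 5.012, 0.5, 0.0, 0.0, 0.0]
[-1.38, 5.012, 0.5, 0.0, 0.0, 0.0]
[-1.38, 5.012, 0.5, 0.0, 0.0, 0.0]
[ 0.62277482 -0.2357364   0.18      ]
```

```bash
python3 -m crank '[[4.1,2.4,0.1,0.003,0.003,0.105,0.9],[4.35,1.95,0.1,0.003,0.003,0.105,0.9],[4.5,1.45,0.1,0.003,0.003,0.105,0.9],[-1.3,5,0.4,0,0,0,0.9],[-1.3,5,0.4,0,0,0,0.9]]'
python3 -m crank '[[-1.3,5,0.4,0,0,0,0.9],[-1.3,5,0.4,0,0,0,0.9],[0,0,0,0,0,0,0.9]]'
python3 -c "
from h import *
rows(pt(1,211,135),down(P[2]))"
```

```text
time: 17.52
position: [0.5356, -0.1739, 0.1881]
tool_rot: [0.81, 0.586, -0.0, -0.004]
ft_force: [1.0, -0.6, -4.6]
grip_width: 0.0138
grip_force: 45.0
time: 17.9
position: [0.6245, -0.2338, 0.1787]
tool_rot: [0.811, 0.584, 0.001, -0.002]
ft_force: [0.6, 0.2, -4.6]
grip_width: 0.0139
grip_force: 45.0
1 rows
[-0.453, -0.089, 4.369, -0.002, -0.003, -0.001]
```

```bash
python3 -m crank '[[-0.3,-0.09,3.2,-0.002,-0.003,0,0.9],[-0.1,0,1.2,0,0,0,0.9],[0,0,0,0,0,0,0.9]]'
python3 -m crank '[[0,0,0.7,0,0,0,0.9],[0,0,0.6,0,0,0,0.9],[0,0,0,0,0,0,0.9]]'
python3 -c "
from h import *
rows(pt(1,211,115),down(P[2]))"
```

```text
time: 18.27
position: [0.6184, -0.2338, 0.1359]
tool_rot: [0.811, 0.585, -0.001, -0.003]
ft_force: [0.7, 0.1, -4.5]
grip_width: 0.0139
grip_force: 45.0
time: 18.65
position: [0.621, -0.2351, 0.1268]
tool_rot: [0.811, 0.585, 0.0, 0.001]
ft_force: [0.7, 1.0, 2.4]
grip_width: 0.0135
grip_force: 45.0
1 rows
[-0.207, 0.183, 1.183, 0.002, 0.0, 0.001]
```

```bash
python3 -m crank '[[0,0.2,0,0,0,0,0.9],[0,0,0.3,0,0,0,0.9],[0,0,0,0,0,0,0.9]]'
python3 -c "
from h import *
o=robot.get_obs();print(o['moment']);rows(pt(1,211,115),down(P[2]))"
```

```text
time: 19.02
position: [0.622, -0.2354, 0.126]
tool_rot: [0.811, 0.585, -0.0, -0.0]
ft_force: [-3.6, 2.4, 17.1]
grip_width: 0.0139
grip_force: 45.3
[ 0.37752268  1.42056055 -0.11155734]
1 rows
[-0.208, 0.08, 1.095, -0.001, 0.0, 0.001]
```

```bash
python3 -m crank '[[0,0,-0.5,0,0,0,0.9],[0,0,0,0,0,0,0.9]]'
python3 -c "
from h import *
o=robot.get_obs();print(o['moment'],o['ft_force']);rows(pt(1,211,115),down(P[2]))"
python3 -m crank '[[0,0.2,0,0,0,0,0.9],[0,0,0.4,0,0,0,0.9],[0,0,0,0,0,0,0.9]]'
python3 -c "
from h import *
o=robot.get_obs();print(o['moment'],o['ft_force']);rows(pt(1,211,115),down(P[2]))"
```

```text
time: 19.27
position: [0.6218, -0.2353, 0.1267]
tool_rot: [0.811, 0.585, -0.0, -0.001]
ft_force: [-0.2, -0.4, -0.4]
grip_width: 0.0137
grip_force: 45.0
[-0.06455476 -0.07075608 -0.00364746] [-0.17519011 -0.42457553 -0.35515644]
1 rows
[-0.208, 0.109, 1.173, -0.001, -0.0, 0.0]
time: 19.65
position: [0.623, -0.2356, 0.1216]
tool_rot: [0.811, 0.585, -0.001, -0.002]
ft_force: [0.4, -0.4, -5.4]
grip_width: 0.0134
grip_force: 45.0
[-0.01788916  0.04019134  0.01457516] [ 0.39765228 -0.41914703 -5.44323228]
1 rows
[-0.221, -0.014, 0.657, -0.004, -0.001, 0.0]
```

Cleared the rail top. Continuing to lower.

```bash
python3 -m crank '[[0,0,0.5,0,0,0,0.9],[0,0,0.2,0,0,0,0.9],[0,0,0,0,0,0,0.9]]'
python3 -c "
from h import *
o=robot.get_obs();print(o['moment'],o['ft_force']);rows(pt(1,211,115),down(P[2]))"
```

```text
time: 20.02
position: [0.6236, -0.2358, 0.1159]
tool_rot: [0.811, 0.585, -0.0, -0.001]
ft_force: [-0.0, 0.2, -4.1]
grip_width: 0.0138
grip_force: 45.0
[-0.04823116  0.10858982 -0.05335786] [-0.01390049  0.23696418 -4.12566615]
1 rows
[-0.216, -0.081, 0.086, -0.002, -0.0, 0.0]
```

```bash
python3 -m crank '[[0,0,0.1,0,0,0,0.9],[-1.2,0,0,0,0,0,0.9],[-1.5,0,0,0,0,0,0.9],[-1,0,0,0,0,0,0.9],[0,0,0,0,0,0,0.9]]'
python3 -c "
from h import *
o=robot.get_obs();print(o['moment'],o['ft_force']);rows(pt(1,117,115),down(P[2]),n=4)"
```

```text
time: 20.65
position: [0.6116, -0.2733, 0.1151]
tool_rot: [0.812, 0.584, -0.001, 0.0]
ft_force: [0.3, -1.4, -3.4]
grip_width: 0.0141
grip_force: 45.0
[-0.49699838  0.17160025  0.01684676] [ 0.2949377  -1.44813331 -3.43901078]
4 rows
[-1.421, -0.03, 0.004, -0.0, 0.0, -0.0]
[-1.421, -0.03, 0.004, -0.0, 0.0, -0.0]
[-1.421, -0.031, 0.003, -0.0, 0.0, -0.0]
[-1.421, -0.031, 0.003, -0.0, 0.0, -0.0]
```

```bash
python3 -m crank '[[-1.4,-0.03,0,0,0,0,0.9],[-1.4,-0.03,0,0,0,0,0.9],[-1.2,-0.03,0,0,0,0,0.9],[-1,-0.03,0,0,0,0,0.9],[0,0,0,0,0,0,0.9]]'
python3 -c "
from h import *
o=robot.get_obs();print(o['moment'],o['ft_force']);rows(pt(1,117,115),down(P[2]),n=1)"
```

```text
time: 21.28
position: [0.5947, -0.3201, 0.115]
tool_rot: [0.811, 0.585, -0.001, 0.0]
ft_force: [-0.6, -2.4, -0.8]
grip_width: 0.0136
grip_force: 45.0
[-0.67351733  0.20127303 -0.07509653] [-0.61409898 -2.36786252 -0.83489115]
1 rows
[-0.705, 0.001, -0.001, -0.001, 0.002, -0.0]
```

Now press gently to the stop.

```bash
python3 -m crank '[[-0.5,0,0,0,0,0,0.9],[-0.3,0,0,0,0,0,0.9],[0,0,0,0,0,0,0.9]]'
python3 -m crank '[[-0.2,0,0,0,0,0,0.9],[0,0,0,0,0,0,0.9]]'
python3 -c "
from h import *
o=robot.get_obs();print(o['moment'],o['ft_force']);rows(pt(1,117,115),down(P[2]),n=1)"
```

```text
time: 21.65
position: [0.5926, -0.3256, 0.115]
tool_rot: [0.811, 0.585, -0.0, -0.001]
ft_force: [0.9, 1.9, 0.6]
grip_width: 0.014
grip_force: 45.0
time: 21.9
position: [0.592, -0.3274, 0.115]
tool_rot: [0.811, 0.585, -0.0, -0.001]
ft_force: [0.5, 4.2, 0.5]
grip_width: 0.0138
grip_force: 45.0
[ 0.12958229 -0.0193121   0.05792854] [0.47674766 4.20653973 0.48861042]
1 rows
[0.068, 0.025, 0.0, -0.002, -0.001, 0.001]
```

```bash
python3 -m crank '[[-0.3,0,0,0,0,0,0.9],[0,0,0,0,0,0,0.9]]'
python3 -m crank '[[-0.2,0,0,0,0,0,0.9],[0,0,0,0,0,0,0.9]]'
```

```text
time: 22.15
position: [0.5917, -0.329, 0.1151]
tool_rot: [0.811, 0.585, 0.001, -0.001]
ft_force: [3.0, 7.5, 1.5]
grip_width: 0.0137
grip_force: 45.0
time: 22.4
position: [0.5916, -0.3292, 0.1152]
tool_rot: [0.811, 0.584, 0.002, -0.002]
ft_force: [5.1, 11.4, 2.9]
grip_width: 0.0138
grip_force: 45.0
```

```bash
python3 -m crank '[[0.4,0,0,0,0,0,0.4],[0,0,0,0,0,0,0.4],[0,0,-5,0,0,0,0.4],[0,0,-5.5,0,0,0,0.4],[0,0,-5.5,0,0,0,0.4]]'
python3 -m crank '[[0,0,0,0,0,0,0.9]]'
python3 - <<'E'
from h import *
Rg=down(P[2]); a=pt(-150,140,270); b=Kn+.165*zk
rows(a,Rg); rows(b,Rk2,start=(a,Rg)); print(a,b)
E
```

```text
time: 23.02
position: [0.5913, -0.3299, 0.2764]
tool_rot: [0.811, 0.585, -0.001, -0.001]
ft_force: [0.7, -0.1, -0.1]
grip_width: 0.0503
grip_force: 0.0
time: 23.15
position: [0.5938, -0.3316, 0.2814]
tool_rot: [0.811, 0.585, 0.001, 0.006]
ft_force: [-0.6, -0.0, 0.3]
grip_width: 0.0472
grip_force: 0.0
3 rows
[0.904, -5.13, 0.32, 0.004, 0.002, -0.0]
[0.904, -5.129, 0.34, 0.004, 0.002, -0.0]
[0.904, -5.128, 0.359, 0.004, 0.002, -0.0]
10 rows
[-1.3, -0.351, 0.426, -0.055, 0.055, 0.15]
[-1.36, -0.172, 0.339, -0.055, 0.055, 0.15]
[-1.388, 0.019, 0.259, -0.055, 0.055, 0.15]
[-1.383, 0.215, 0.19, -0.055, 0.055, 0.15]
[-1.345, 0.411, 0.132, -0.055, 0.055, 0.15]
[-1.275, 0.602, 0.088, -0.055, 0.055, 0.15]
[-1.174, 0.782, 0.059, -0.055, 0.055, 0.15]
[-1.047, 0.946, 0.046, -0.055, 0.055, 0.15]
[-0.897, 1.09, 0.048, -0.055, 0.055, 0.15]
[-0.727, 1.209, 0.067, -0.055, 0.055, 0.15]
[ 0.45644226 -0.25726493  0.27      ] [ 0.3820555  -0.36950695  0.22739   ]
```

```bash
python3 -m crank '[[0.9,-5.13,0.3,0,0,0,1],[0.9,-5.13,0.3,0,0,0,1],[0.9,-5.13,0.3,0,0,0,1],[-1.3,-0.35,0.43,-0.055,0.055,0.15,1],[-1.36,-0.17,0.34,-0.055,0.055,0.15,1]]' 20
python3 -m crank '[[-1.39,0.02,0.26,-0.055,0.055,0.15,1],[-1.38,0.21,0.19,-0.055,0.055,0.15,1],[-1.35,0.41,0.13,-0.055,0.055,0.15,1],[-1.27,0.6,0.09,-0.055,0.055,0.15,1],[-1.17,0.78,0.06,-0.055,0.055,0.15,1]]'
python3 -m crank '[[-1.05,0.95,0.05,-0.055,0.055,0.15,1],[-0.9,1.09,0.05,-0.055,0.055,0.15,1],[-0.73,1.21,0.07,-0.055,0.055,0.15,1],[0,0,0,0,0,0,1]]'
python3 -c "
from h import *
print(robot.get_obs()['q'].round(2));rows(Kn+.155*zk,Rk2)"
```

```text
time: 23.78
position: [0.4384, -0.2771, 0.2569]
tool_rot: [0.888, 0.453, 0.077, 0.012]
ft_force: [0.2, 0.5, -0.4]
grip_width: 0.0034
grip_force: 0.0
time: 24.4
position: [0.4011, -0.3338, 0.2353]
tool_rot: [0.963, 0.081, 0.253, 0.041]
ft_force: [-0.5, 0.1, -0.5]
grip_width: 0.0004
grip_force: 0.0
time: 24.9
position: [0.3786, -0.3666, 0.2217]
tool_rot: [0.928, -0.151, 0.338, 0.054]
ft_force: [-0.3, 0.1, -0.3]
grip_width: 0.0004
grip_force: 0.0
[-1.22  0.48  2.11  1.45  0.53 -0.62]
1 rows
[0.689, 0.17, 0.837, -0.001, 0.001, -0.003]
```

```bash
python3 -c "
from h import *
g=np.array([.4449,-.3915,.144])-Kn; print(g@py, g@Rk2.apply([1,0,0]), g@zk)
K2=Kn+(g@py)*py+.4*(g@Rk2.apply([1,0,0]))*Rk2.apply([1,0,0])
rows(K2+.130*zk,Rk2,n=1); print(K2)"
```

```text
-0.0010012875136754767 -0.0026236740371676066 0.05834988292014899
1 rows
[0.587, 0.274, 3.337, -0.001, 0.001, -0.003]
[ 0.48163202 -0.40373786  0.10032526]
```

```bash
python3 -m crank '[[0.59,0.27,3.0,0,0,0,1],[0,0,0.6,0,0,0,1],[0,0,0,0,0,0,1]]'
python3 -m crank '[[0,0,1,0,0,0,1],[0,0,0.8,0,0,0,1],[0,0,0,0,0,0,1]]'
python3 -c "
from h import *
o=robot.get_obs();g=o['position']-Kn;print(g@py,g@Rk2.apply([1,0,0]),g@zk,o['ft_force']@zk)"
```

```text
time: 25.28
position: [0.4056, -0.3774, 0.1993]
tool_rot: [0.927, -0.149, 0.339, 0.054]
ft_force: [0.1, 0.5, 1.5]
grip_width: 0.0005
grip_force: 0.0
time: 25.65
position: [0.4167, -0.3817, 0.1855]
tool_rot: [0.927, -0.15, 0.339, 0.055]
ft_force: [-0.1, 0.2, 0.6]
grip_width: 0.0005
grip_force: 0.0
-0.0005663345097860728 0.001194567166511669 0.10930154864330158 0.563551024582166
```

```bash
python3 -m crank '[[0,0,0.5,0,0,0,1],[0,0,0.5,0,0,0,1],[0,0,0,0,0,0,1]]'
python3 -m crank '[[0,0,0.7,0,0,0,1],[0,0,0.6,0,0,0,1],[0,0,0,0,0,0,1]]'
python3 -c "
from h import *
o=robot.get_obs();g=o['position']-Kn;print(g@py,g@Rk2.apply([1,0,0]),g@zk,o['ft_force']@zk)"
```

```text
time: 26.02
position: [0.4229, -0.3838, 0.1778]
tool_rot: [0.927, -0.15, 0.339, 0.055]
ft_force: [0.1, 0.3, 0.1]
grip_width: 0.0002
grip_force: 0.0
time: 26.4
position: [0.4309, -0.3864, 0.1677]
tool_rot: [0.927, -0.15, 0.339, 0.054]
ft_force: [-1.0, -0.6, 0.8]
grip_width: 0.0006
grip_force: 0.0
-0.0006038499407217241 0.0012304608068336544 0.08608628781310443 1.0769904624978521
```

```bash
python3 -m crank '[[0,0,0.3,0,0,0,1],[0,0,0.2,0,0,0,1],[0,0,0,0,0,0,1]]'
python3 -c "
from h import *
o=robot.get_obs();g=o['position']-Kn;print(g@py,g@Rk2.apply([1,0,0]),g@zk,o['ft_force']@zk)
cams_=cams.camera('top');cv2.imwrite('pics/t6.png',cams_[:,:,::-1])"
```

```text
time: 26.78
position: [0.4321, -0.3867, 0.1662]
tool_rot: [0.927, -0.151, 0.339, 0.055]
ft_force: [-14.9, 5.2, 19.3]
grip_width: 0.0004
grip_force: 12.6
-0.00043778560378286436 0.0012327265430032393 0.08414387831417884 24.965918450381384
```

A hard stop at 84 mm, where the knob should be home (83 mm expected). I'll back off and check everything in the last picture.

```bash
python3 -m crank '[[0,0,-4,0,0,0,1],[0,0,-6,0,0,0,1],[0,0,-4,0,0,0,1],[0,0,0,0,0,0,1]]'
python3 - <<'E'
from h import *
w=cal("wrist");im=cams.camera("wrist");t=cams.camera("top");s=cams.camera("scene");k=cal("top")
cc=np.zeros((600,800,3),np.uint8); cc[:400,:400]=im[:400,120:520,::-1]
cc[:400,400:]=cv2.resize(t[145:225,335:435-20,::-1],(400,400),interpolation=cv2.INTER_CUBIC)
cc[400:,:400]=cv2.resize(s[250:360,110:330,::-1],(400,200)); cc[400:,400:]=cv2.resize(t[150:260,200:420,::-1],(400,200))
cv2.imwrite("pics/c6.png",cc)
for d in (0,30):
  X=(Kn-.0025*px+zk*(d+13)/1e3)[None]; u=proj(*w,X)[0];v=proj(*k,X)[0]; print(d,u-[120,0],(v-[335,145])*5+[400,0])
E
```

```text
time: 27.32
position: [0.3471, -0.3592, 0.2735]
tool_rot: [0.927, -0.15, 0.34, 0.057]
ft_force: [0.9, -0.4, -0.2]
grip_width: 0.0002
grip_force: 0.0
0 [196.44978221 227.18940948] [810.238986   326.23489495]
30 [196.22622791 238.13628113] [806.33029316 350.29547203]
```

View pics/c6.png

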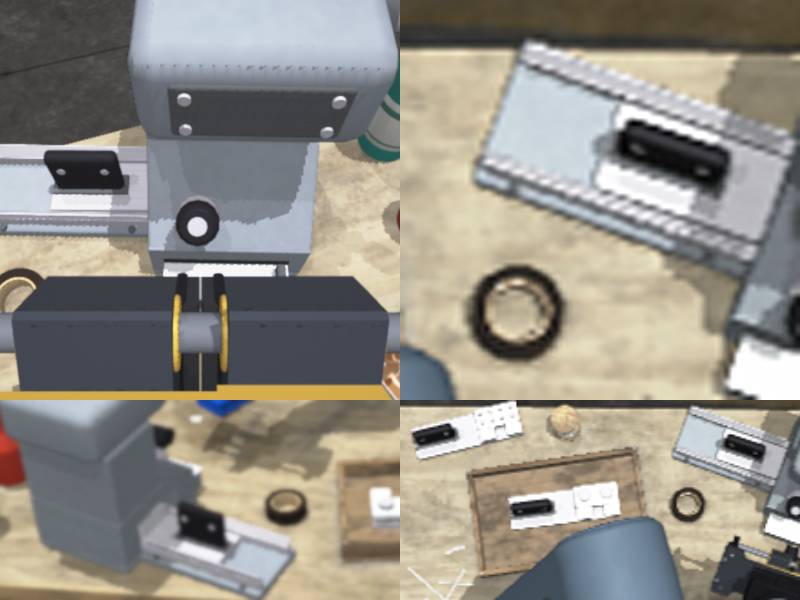

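The knob is home: its end is at (197,227), home predicted (196,227). The bar die is seated at the stop, and the round die lies flat in the tray at (565,505). The pin die, spool and tape have not moved. The robot is clear of everything.

```bash
python3 -c "
from rig import ticket
print(ticket.hand_in())"
```

```text
the job is handed in; nothing more can be done
None
```

Die change done and handed in at about 27 s of robot time: the bar die is in at the stop, the lock knob is home, and the round die lies flat in the tray. One slip on the first knob approach: joint 6 read -2.853 against its -2.85 limit and the fingers pressed the housing with about 17 N.

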